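# Locate a well plate on the pipetting light guide and latch it

## Task

The 96-well plate has been put down askew on the flat pipetting light guide. Push it with the fingertips, flat on the panel and without picking it up or tipping it, until it sits square against both raised metal edges (the one on the left and the one on the far side), then swing the latch arm shut against its stop so that its roller holds the plate in that corner. Leave the things on the bench round the panel where they are.

Things in the scene. Friction and masses are not known exactly. Their poses are not given: they have to be found in the camera images.
- light_guide: Flat white bench panel, black top: 230 mm deep (x), 300 mm wide (y), top at z = 24 mm; fixed. Origin: centre of its underside; x points away from the robot, y left, turned up to 0.2 rad. Two metal edges, 10 mm wide and high, form a corner on the top: far edge, inner face x = +75 mm, y +12 to +140; left edge, inner face y = +130 mm, x -20 to +75.
- plate: White 96-well plate, loose, 85.5 mm (its x) by 127.8 mm (its y), 14.4 mm high, 0.1 kg; slides at 0.5 to 1 N. Origin: centre of its underside. Starts on the panel 38 to 60 mm nearer and 15 to 48 mm further right than home, turned up to 0.17 rad. The latch pivot blocks it on the way to the far edge until it has been pushed left; against the left edge it passes the pivot by 5 mm.
- home (a point): Point on the panel's top where the plate's origin is when the plate touches both edges (panel frame: x = +32.2 mm, y = +66.1 mm, z = +24 mm); the plate is then parallel to the panel.
- latch_pivot (a point): Upright pivot axis of the latch arm, at the height of the panel's top (panel frame: x = +69.5, y = -10.5 mm). When shut on a plate at home the latch has about 1 mm of play; shutting it also draws in a plate up to about 3 mm out of place, and it cannot be shut on one further out.
- latch (a joint): Angle of the latch arm, rad. 0 = shut on its stop: the arm points from the pivot along panel -x beside the plate's right side, its roller round the plate's near right corner. Grows as it swings out (counter-clockwise from above); 1.57 = along panel -y. Starts 1.40 to 1.75, range 0 to 1.9. No spring, friction 0.04 N m. To shut: push its outer side, first towards the robot, then left.
- latch_post (a point): Top of the black thumb post, 12 mm thick, 75 mm from the pivot on the arm's centre line, 32 mm above the panel's top. The arm is a metal bar 12 mm wide, 93 mm long, 3 to 13 mm above the top. The white roller (10 mm thick, 2 to 12 mm above the top) is 86 mm along the arm and 24.5 mm to its plate side; a rubber bumper faces the plate's right side.
- slide_box: Small carton of microscope slides, 31 x 82 x 32 mm, on the bench left of the panel; leave it. Origin: centre of its underside.
- beaker: Small glass beaker, 46 x 52 mm, 58 mm high, on the bench right of the panel; leave it. Origin: centre of its underside.
- marker: Marker pen, 130 mm long, 15 mm thick, lying on the bench on the robot's side of the panel; leave it. Origin: under its middle.
- timer: White bench timer, 66 x 68 x 18 mm, on the bench near right of the panel; leave it. Origin: centre of its underside.
Not all that is in view belongs to the job. What is shaped like the plate but yellow is not meant.

How it is judged:
By the outcome, as a careful person would: the job done as asked, in the order asked, and still so for the second after the job is handed in, with the robot touching nothing.
It also fails if it takes over 64 s, if anything falls off the work surface, if the arm or the gripper's body presses on something with over 40 N, if the wrist force passes 120 N, or if a joint passes its speed limit or range.

## Robot

A 7-joint arm with a two-finger parallel gripper is mounted at the origin on a cart in front of the work surface, level with it; the furniture and walls round the work are solid. World frame = base frame: x ahead of the robot, y to its left, z up, the work surface at z = 0. Lengths are in mm, angles in degrees, forces in N, time in s.
With the tool pointing down it reaches from about 400 to 875 mm from the base axis. Payload 19.3 kg.
Tool frame: the origin (TCP) lies at the very end of the fingers, on their centre line; the grasp point (between the pads) lies 19 mm behind it; z points along the fingers, y is the line along which they close (so a half turn about z gives the same grasp; the last joint's range is limited). The gripper opens to 85 mm and grips with 20 to 120 N. Pads are 22 mm wide; open, the fingers measure 114 mm over their backs; the gripper's body (76 mm by 85 mm) begins 54 mm behind the grasp point. The pads swing forward as they close: fully open they stand 13 mm farther back than shut.
Start: joints at [-68.193, 29.874, -2.08, 91.645, 1.215, 58.505, -6.463], TCP at [272.32, 562.545, 231.291] pointing down, gripper open.
Joint ranges: [-166.77, 166.77], [-17.47, 122.26], [-85.68, 81.53], [9.62, 139.38], [-72.42, 252.41], [9.2, 110.78], [-144.41, 144.41]. Speed limits (degrees/s): [108.29, 108.29, 136.94, 136.94, 172.46, 172.46, 172.46].

## Interface

Orientations are given as a 3x3 rotation matrix whose columns are the frame's x, y, z axes.
In Python, from cell import monitor, get_image, ticket gives the robot as it stands. The module is installed in compiled form; this text tells all that it offers.
- The arm moves only by the tool play_rows, never from a script. Its argument "series" is a list of rows, each a list of 6 numbers: the shift along the tool's x, y, z as a fraction of full scale, then the turn, a rotation vector about the tool's x, y, z as a fraction of full scale. In form: [[x, y, z, rx, ry, rz], ...]. A call has 1 to 5 rows; each row is the pose to reach, as a shift and turn from the pose commanded when the call began, along the tool's axes at that moment, turning the shorter way round; what a row does not reach only later rows make up. Full scale, the value 1, is 0.2 m for a shift and 360 degrees for a turn. A row lasts 1/8 s, in which the tool goes at most 62.5 mm and 10.7 degrees, less where a joint would pass 70% of its speed; a pose out of reach is approached as far as the arm can. A call with a number of a shift or a turn outside -1 to 1 is refused whole. A call with a gripper value outside its range is refused whole. "jaw" is the gripper command: -1 is fully open, 1 is shut, values between are in proportion, set as the call begins (left out, the last holds). The fingers move at their own pace and stop on an object; "force" is the grip in N (left out, the last holds). Time passes only in rows, so rows that repeat a pose let the fingers close. It gives the time, the measured TCP pose, the force, the opening and the grip force at its end, in the units of the state.
- monitor.read_state(): the state, without advancing time (a new reading comes with each control period).
- get_image(name): name is "scene" or "top" or "wrist"; returns a dict with "color" (400x640x3 uint8, red, green, blue), "intrinsics" (3x3 intrinsics, pixels), "rvec" (rotation vector, rad) and "tvec" (3), from world to camera coordinates, as OpenCV has them. Camera axes: x right, y down, z forward; pixel columns grow to the right and rows downward; lengths in mm; the calibration is good to about 2 mm. A picture is of the moment at which its call begins. There is no depth.
- ticket.hand_in(): hands the job in; it is judged then, once.
The state is a dict: "time": time; "q": joint angles; "qd": joint speeds; "joint_torque": joint torques, N m; "ee_pos": TCP position; "ee_rot": TCP orientation; "wrist_force": force on the tool from outside, world axes, zero at the start; "ft_torque": the same for the moment, N m; "grip_width": finger opening in mm; "finger_force": force on a finger pad.
Only numpy, scipy, OpenCV 4.12 (cv2) and the standard library are available. Lean on these libraries where they do the work, as an engineer would, in place of code of your own. Each camera call takes 0.05 s, during which the arm holds its last target. There are 200 camera calls.

## Working session

There is one attempt and no reset: what is moved stays moved. The work goes in short steps, Python scripts to look and compute and a tool call to move; the robot and the scene stay as the last step left them, time stands still between calls to the robot, and variables do not carry over. Pictures are saved under pics/ and viewed, at most 10 in all, crops included, and the job is handed in when it is done.

Besides the shell and the picture viewer there is one more tool, called in YAML: its name, and indented under it one key for each argument. play_rows: Moves the arm, as the interface text tells. Its arguments: {"type":"object","properties":{"series":{"type":"array","items":{"type":"array","items":{"type":"number"}}},"jaw":{"type":"number"},"force":{"type":"number"}},"required":["series"]}

```bash
mkdir -p pics
python3 - <<'E'
from cell import monitor,get_image
import cv2
s=monitor.read_state();print({k:s[k] for k in('time','ee_pos','ee_rot','grip_width','wrist_force')})
for n in('top','scene'):
    d=get_image(n);cv2.imwrite(f'pics/{n}0.png',d['color'][:,:,::-1]);print(n,d['intrinsics'],d['rvec'],d['tvec'])
E
```

```text
{'time': 0.0, 'ee_pos': array([272.18397565, 562.23983899, 230.73434941]), 'ee_rot': array([[-9.00078871e-01,  4.35726779e-01, -4.47412477e-04],
       [ 4.35727004e-01,  9.00078238e-01, -1.06897645e-03],
       [-6.30754303e-05, -1.15711281e-03, -9.99999329e-01]]), 'grip_width': 85.49661982071565, 'wrist_force': array([ 0.32349123, -0.77516025, -1.02071555])}
top [[481.88891208   0.         319.81929322]
 [  0.         481.88891208 206.95302045]
 [  0.           0.           1.        ]] [ 2.12253303 -2.12886326  0.21687719] [-149.07768085  532.18844702 1217.2215578 ]
scene [[382.02578355   0.         317.86486412]
 [  0.         382.02578355 198.55544854]
 [  0.           0.           1.        ]] [ 1.83712421 -1.07037586  0.67972402] [-375.58732137  244.22256603  574.21827468]
```

View pics/top0.png

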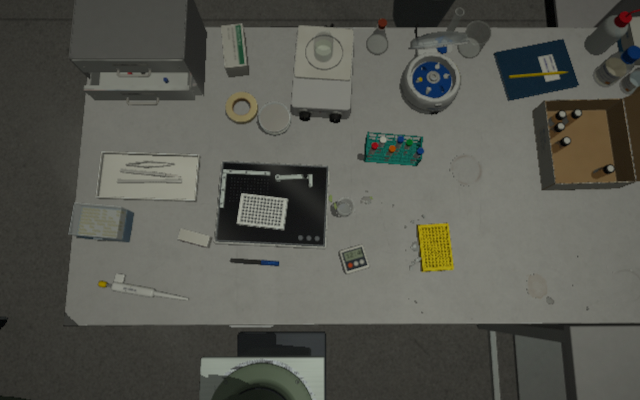

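View pics/scene0.png

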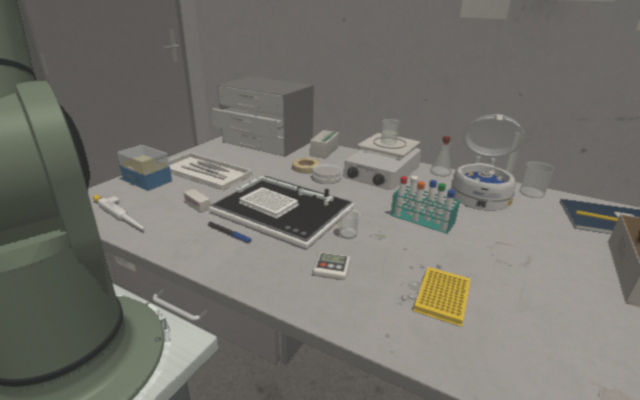

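The top view shows the white plate at about (262,212) on the black panel, the latch at (275-312,178), and the yellow look-alike at (435,247). The white one on the panel is the plate I want. I'll confirm it in an enlarged crop.

```bash
cat > h.py <<'E'
import numpy as np,cv2
from cell import monitor,get_image
def unproj(d,px,z):
    R=cv2.Rodrigues(np.array(d['rvec'],float))[0];t=np.array(d['tvec'],float).ravel()
    K=np.array(d['intrinsics']);c=-R.T@t
    r=(R.T@np.linalg.inv(K)@np.c_[np.atleast_2d(px).astype(float),np.ones(len(np.atleast_2d(px)))].T).T
    return c+r*((z-c[2])/r[:,2])[:,None]
def proj(d,P):
    return cv2.projectPoints(np.atleast_2d(P).astype(float),np.array(d['rvec'],float),np.array(d['tvec'],float),np.array(d['intrinsics']),None)[0][:,0]
E
python3 - <<'E'
from h import *
d=get_image('top');c=d['color'][150:260,200:345,::-1]
cv2.imwrite('pics/crop1.png',cv2.convertScaleAbs(cv2.resize(c,None,fx=5.4,fy=5.4,interpolation=cv2.INTER_CUBIC),alpha=1.6))
print(unproj(d,[[220,163],[328,164],[327,246],[217,246]],24))
E
```

```text
[[ 660.20398772  121.58557888   24.        ]
 [ 657.11658317 -173.90800169   24.        ]
 [ 431.67231109 -169.61301113   24.        ]
 [ 432.48972119  121.44251608   24.        ]]
```

View pics/crop1.png

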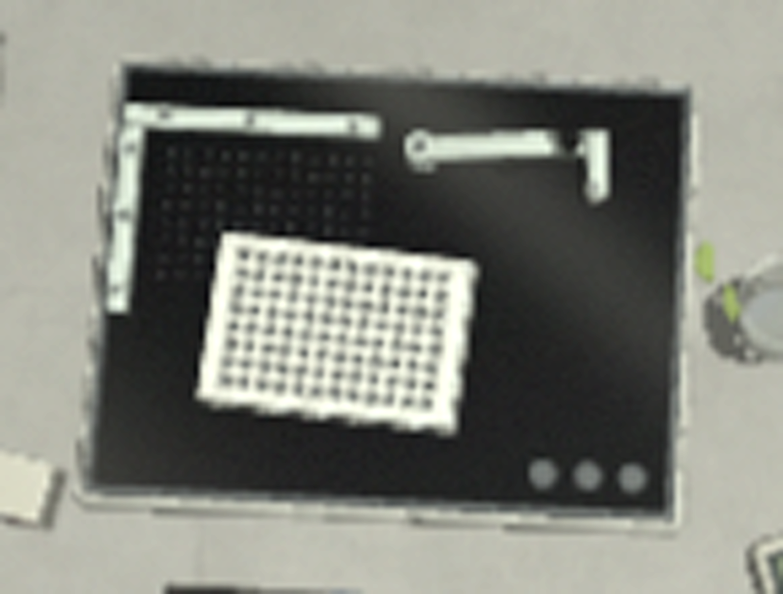

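The crop confirms it: the white plate has corners at about (222,235), (478,262), (455,432), (198,402). The metal edges are at upper left, the latch pivot is at (420,148), and the roller end is at (600,195). Next I'll compute poses.

```bash
cat >> h.py <<'E'
from scipy.optimize import least_squares
def T(p,q): # 2D pose p=(x,y,th) applied to q
    c,s=np.cos(p[2]),np.sin(p[2]);q=np.atleast_2d(q);return np.c_[p[0]+c*q[:,0]-s*q[:,1],p[1]+s*q[:,0]+c*q[:,1]]
def fit(loc,w,x0=(540,-20,0)):
    r=least_squares(lambda p:(T(p,loc)-w).ravel(),x0);return r.x,np.abs(r.fun).max()
def topan(pan,w): # world->panel
    c,s=np.cos(pan[2]),np.sin(pan[2]);d=np.atleast_2d(w)[:,:2]-pan[:2];return np.c_[c*d[:,0]+s*d[:,1],-s*d[:,0]+c*d[:,1]]
E
python3 - <<'E'
from h import *
d=get_image('top')
f=lambda a:(np.array(a,float)+.5)/5.4-.5+[200,150]
# panel top: corners, inner-face corner, far-edge & left-edge ends (z~34)
w24=unproj(d,f([[122,64],[690,90],[676,520],[82,492]]),24)[:,:2]
w34=unproj(d,f([[381,128],[128,312]]),34)[:,:2]
wp=unproj(d,f([[420,148]]),37)[:,:2]
loc=[[115,150],[115,-150],[-115,-150],[-115,150],[80,12],[-20,135],[69.5,-10.5]]
W=np.r_[w24,w34,wp]
p,e=fit(loc,W);print('panel',p[:2],np.degrees(p[2]),e);print(T(p,loc)-W)
wpl=unproj(d,f([[222,235],[478,262],[455,432],[198,402]]),36)[:,:2]
q,e=fit([[42.7,63.9],[42.7,-63.9],[-42.7,-63.9],[-42.7,63.9]],wpl);print('plate',q[:2],np.degrees(q[2]),e,'in panel',topan(p,q[:2]))
print('post',topan(p,unproj(d,f([[572,142]]),56)))
for n,pt in dict(R_start=[-10,-70],home=[32.2,66.1]).items(): print(n,T(p,[pt]))
np.save('pan.npy',p)
E
```

```text
panel [548.30083299 -24.2229726 ] -2.721643218172277 7.378048822603375
[[ 5.67826017  4.37325852]
 [ 5.3452542  -7.37804882]
 [-5.6764098  -4.87285668]
 [-6.03507187  3.23373464]
 [ 0.49289864  0.80441216]
 [ 0.12208052  5.11941546]
 [ 0.07298814 -1.27991486]]
plate [523.88675597   2.3809068 ] -6.6115526705205205 0.626865200419843 in panel [[-25.64979075  25.41459798]]
post [[ 71.00923605 -85.44085948]]
R_start [[534.98824875 -93.66917553]]
home [[583.60318911  40.27348972]]
```

play_rows:
  series:
    - [-0.17,-0.16,0,0,0,0]
    - [-0.35,-0.33,0,0,0,0]
    - [-0.52,-0.5,0,0,0,0]
    - [-0.7,-0.66,0,0,0,0]
    - [-0.87,-0.83,0,0,0,0]
  jaw: 0

```text
time: 0.82
ee_pos: [357.1, 335.8, 231.3]
ee_rot: [[-0.9, 0.436, 0.0], [0.436, 0.9, 0.0], [-0.0, 0.0, -1.0]]
wrist_force: [1.0, 0.2, 0.3]
grip_width: 42.4
finger_force: 0.0
```

play_rows:
  series:
    - [-0.17,-0.16,0,0,0,0]
    - [-0.35,-0.33,0,0,0,0]
    - [-0.52,-0.5,0,0,0,0]
    - [-0.7,-0.66,0,0,0,0]
    - [-0.87,-0.83,0,0,0,0]

```text
time: 1.45
ee_pos: [441.4, 110.6, 231.4]
ee_rot: [[-0.9, 0.436, 0.0], [0.436, 0.9, 0.0], [-0.0, 0.0, -1.0]]
wrist_force: [0.9, 0.3, 1.0]
grip_width: 42.4
finger_force: 0.0
```

play_rows:
  series:
    - [-0.17,-0.16,0,0,0,0]
    - [-0.35,-0.33,0,0,0,0]
    - [-0.52,-0.5,0,0,0,0]
    - [-0.7,-0.66,0,0,0,0]
    - [-0.87,-0.83,0,0,0,0]

```text
time: 2.08
ee_pos: [525.6, -114.6, 231.3]
ee_rot: [[-0.9, 0.435, 0.0], [0.435, 0.9, 0.0], [0.0, 0.0, -1.0]]
wrist_force: [1.0, 1.0, 1.3]
grip_width: 42.8
finger_force: 0.0
```

play_rows:
  series:
    - [0,0,0,0,0,0.025]
    - [0,0,0,0,0,0.05]
    - [0,0,0,0,0,0.075]
    - [0,0,0,0,0,0.1]
    - [0,0,0,0,0,0.125]

```text
time: 2.7
ee_pos: [525.1, -113.1, 231.2]
ee_rot: [[-0.324, 0.946, -0.0], [0.946, 0.324, -0.0], [0.0, -0.0, -1.0]]
wrist_force: [0.9, -0.1, -0.1]
grip_width: 42.7
finger_force: 0.0
```

play_rows:
  series:
    - [0,0,0,0,0,0.02]
    - [0,0,0,0,0,0.04]
    - [0,0,0,0,0,0.06]
    - [0,0,0,0,0,0.06]

```text
time: 3.2
ee_pos: [525.2, -112.9, 231.2]
ee_rot: [[0.041, 0.999, -0.0], [0.999, -0.041, -0.0], [-0.0, -0.0, -1.0]]
wrist_force: [0.5, 0.5, -0.7]
grip_width: 42.5
finger_force: 0.0
```

Run:
```python
from h import *
s=monitor.read_state();print(s['q'].round(1))
d=get_image('wrist');cv2.imwrite('pics/w1.png',cv2.convertScaleAbs(d['color'][:,:,::-1],alpha=1.4))
import pickle;pickle.dump(d,open('w1.pkl','wb'))
p=np.load('pan.npy');print(proj(d,np.c_[T(p,[[69.5,-10.5],[75,130],[-20,130],[75,12],[-115,-150],[115,-150]]),[37,34,34,34,24,24]]).round())
```

```text
[-15.3  24.2  28.6 106.1 -14.1  53.3  17.3]
[[408.  97.]
 [428. -71.]
 [320. -72.]
 [415.  73.]
 [238. 220.]
 [432. 221.]]
```

View pics/w1.png

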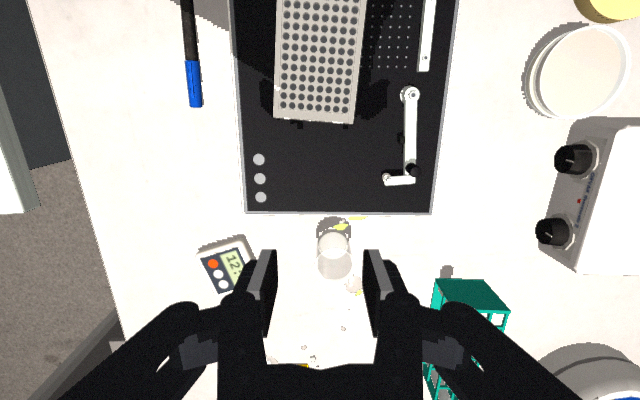

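The wrist view shows the plate (near-right corner about (275,118), far-right about (353,124)), the pivot at (410,94), the post at (412,170), the roller at (387,178), and clear space right of the plate. I'll refine the panel fit; the black area is evidently inset about 5 mm.

Run:
```python
from h import *
import pickle
w=pickle.load(open('w1.pkl','rb'));d=get_image('top')
f=lambda a:(np.array(a,float)+.5)/5.4-.5+[200,150]
A=unproj(d,f([[122,64],[690,90],[676,520],[82,492]]),24)[:,:2]
B=np.r_[unproj(d,f([[381,128],[128,312]]),34)[:,:2],unproj(d,f([[420,148]]),37)[:,:2]]
C=np.r_[unproj(w,[[245,213],[432,213]],24)[:,:2],unproj(w,[[423,71]],34)[:,:2],unproj(w,[[410,94]],37)[:,:2]]
loc=np.array([[110,145],[110,-145],[-110,-145],[-110,145],[80,12],[-20,135],[69.5,-10.5],[-110,-145],[110,-145],[80,12],[69.5,-10.5]])
for n,i in dict(top=slice(0,7),wrist=slice(7,11),all=slice(0,11)).items():
    W=np.r_[A,B,C][i];p,e=fit(loc[i],W);print(n,p[:2],np.degrees(p[2]),(T(p,loc[i])-W).round(1).tolist())
np.save('pan.npy',p)
c=unproj(w,[[274,118],[353,124]],36)
print('plate right corners panel',topan(p,c),'post',topan(p,unproj(w,[[413,170]],56)))
s=monitor.read_state();print('tcp panel',topan(p,s['ee_pos']), proj(w,[s['ee_pos']]))
```

```text
top [548.30123753 -24.22339467] -2.7203970485957663 [[0.4, -0.4], [0.6, -2.1], [-0.4, -0.1], [-1.3, -2.0], [0.5, 0.8], [0.1, 5.1], [0.1, -1.3]]
wrist [551.20638732 -20.92334417] -2.573549519525062 [[-0.5, -0.6], [-0.3, -1.3], [-0.2, 1.4], [1.0, 0.5]]
all [549.36220627 -23.09778901] -2.4743834805411042 [[0.9, 1.2], [2.3, -0.6], [1.2, 0.5], [-0.9, -1.3], [1.5, 2.3], [0.6, 6.2], [1.2, 0.1], [-2.1, -3.0], [-1.9, -3.3], [-2.1, -0.6], [-0.9, -1.5]]
plate right corners panel [[-67.5099045  -32.56879121]
 [ 14.14596971 -38.52321321]] post [[ 74.94082483 -82.56554555]]
tcp panel [[-20.31759278 -90.87822705]] [[319.77647419 264.55959194]]
```

play_rows:
  series:
    - [0,0,0.2,0,0,0]
    - [0,0,0.4,0,0,0]
    - [0,0,0.6,0,0,0]
    - [0,0,0.8,0,0,0]
    - [0,0,0.8,0,0,0]

```text
time: 3.92
ee_pos: [523.7, -113.1, 69.5]
ee_rot: [[0.041, 0.999, -0.004], [0.999, -0.041, 0.001], [0.0, -0.004, -1.0]]
wrist_force: [0.9, -0.7, 0.8]
grip_width: 42.6
finger_force: 0.0
```

play_rows:
  series:
    - [0,0,0.08,0,0,0]
    - [0,0,0.14,0,0,0]
    - [0,0,0.18,0,0,0]
    - [0,0,0.21,0,0,0]
    - [0,0,0.21,0,0,0]

```text
time: 4.55
ee_pos: [525.0, -113.1, 29.1]
ee_rot: [[0.042, 0.999, -0.0], [0.999, -0.042, 0.0], [0.0, -0.0, -1.0]]
wrist_force: [0.2, -0.7, 1.0]
grip_width: 42.8
finger_force: 0.0
```

play_rows:
  series:
    - [0.04,0,0,0,0,0]
    - [0.08,0,0,0,0,0]
    - [0.12,0,0,0,0,0]
    - [0.15,0,0,0,0,0]
    - [0.17,0,0,0,0,0]

```text
time: 5.18
ee_pos: [526.7, -78.6, 29.3]
ee_rot: [[0.042, 0.999, 0.0], [0.999, -0.042, 0.0], [0.0, 0.0, -1.0]]
wrist_force: [-0.0, -0.0, -0.3]
grip_width: 42.9
finger_force: 0.0
```

play_rows:
  series:
    - [0.03,0,0.005,0,0,0]
    - [0.06,0,0.01,0,0,0]
    - [0.08,0,0.01,0,0,0]
    - [0.1,0,0.01,0,0,0]
    - [0.12,0,0.01,0,0,0]

```text
time: 5.8
ee_pos: [527.6, -55.0, 27.3]
ee_rot: [[0.043, 0.999, 0.0], [0.999, -0.043, -0.0], [-0.0, 0.0, -1.0]]
wrist_force: [0.6, -0.1, -0.5]
grip_width: 42.9
finger_force: 0.2
```

play_rows:
  series:
    - [0.02,0,0,0,0,0]
    - [0.04,0,0,0,0,0]
    - [0.06,0,0,0,0,0]
    - [0.07,0,0,0,0,0]
    - [0.08,0,0,0,0,0]

```text
time: 6.42
ee_pos: [528.3, -39.1, 27.3]
ee_rot: [[0.042, 0.999, 0.0], [0.999, -0.042, -0.0], [-0.0, 0.0, -1.0]]
wrist_force: [-0.5, -0.2, -1.1]
grip_width: 42.8
finger_force: 0.2
```

Run:
```python
from h import *
p=np.load('pan.npy');s=monitor.read_state();print(topan(p,s['ee_pos']),s['wrist_force'])
d=get_image('wrist');a=cv2.convertScaleAbs(d['color'][:,:,::-1],alpha=1.4)
t=get_image('top')['color'][150:260,200:345,::-1]
t=cv2.convertScaleAbs(cv2.resize(t,(527,400),interpolation=cv2.INTER_CUBIC),alpha=1.6)
cv2.imwrite('pics/w2.png',cv2.resize(np.hstack([a,t]),None,fx=.68,fy=.68,interpolation=cv2.INTER_AREA))
```

```text
[[-20.30729593 -16.91484584]] [-0.50133746 -0.16398896 -1.05430246]
```

View pics/w2.png

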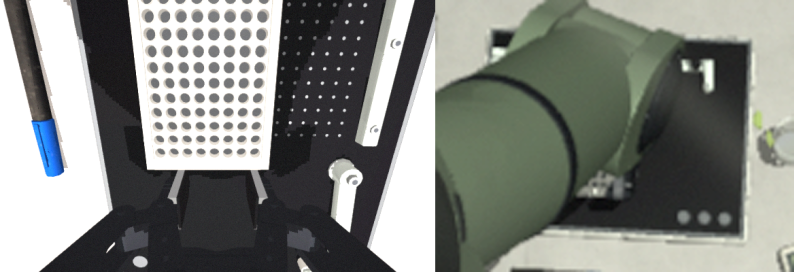

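The plate is being pushed flush against both fingertips and sits parallel to them, with its right side along wrist-view row 170. I'll creep on until the force rises.

play_rows:
  series:
    - [0.01,0,0,0,0,0]
    - [0.015,0,0,0,0,0]
    - [0.02,0,0,0,0,0]
    - [0.025,0,0,0,0,0]
    - [0.03,0,0,0,0,0]

```text
time: 7.15
ee_pos: [528.5, -33.2, 27.3]
ee_rot: [[0.042, 0.999, -0.0], [0.999, -0.042, -0.0], [-0.0, -0.0, -1.0]]
wrist_force: [0.4, -0.2, 0.5]
grip_width: 42.5
finger_force: 0.4
```

play_rows:
  series:
    - [0.003,0,0,0,0,0]
    - [0.006,0,0,0,0,0]
    - [0.009,0,0,0,0,0]
    - [0.012,0,0,0,0,0]
    - [0.015,0,0,0,0,0]

```text
time: 7.78
ee_pos: [528.7, -30.5, 27.3]
ee_rot: [[0.043, 0.999, 0.0], [0.999, -0.043, -0.0], [-0.0, 0.0, -1.0]]
wrist_force: [-0.6, -4.2, 0.1]
grip_width: 42.8
finger_force: 2.3
```

play_rows:
  series:
    - [0.002,0,0,0,0,0]
    - [0.004,0,0,0,0,0]
    - [0.004,0,0,0,0,0]

```text
time: 8.15
ee_pos: [528.5, -30.4, 27.3]
ee_rot: [[0.043, 0.999, -0.0], [0.999, -0.043, -0.001], [-0.001, -0.0, -1.0]]
wrist_force: [-0.9, -7.4, 1.0]
grip_width: 42.5
finger_force: 3.7
```

Run:
```python
from h import *
p=np.load('pan.npy');s=monitor.read_state();print(topan(p,s['ee_pos']),s['wrist_force'],s['ft_torque'])
d=get_image('wrist');cv2.imwrite('pics/w3.png',cv2.convertScaleAbs(d['color'][:,:,::-1],alpha=1.3))
```

```text
[[-20.51324816  -8.21315381]] [-0.94637762 -7.44108602  1.01689434] [-1.55223521  0.31102115 -0.02143886]
```

View pics/w3.png

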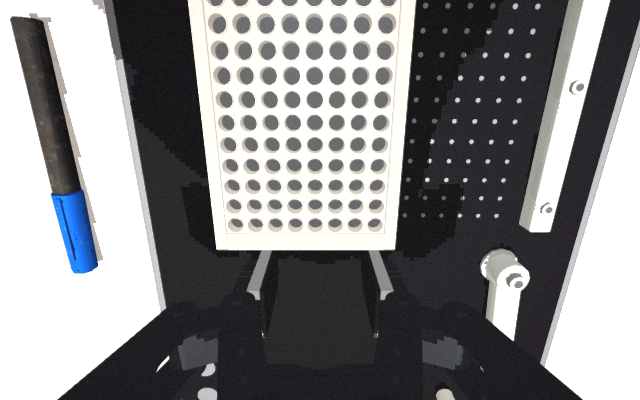

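The plate is firmly against the left edge and looks parallel to it (right side at row 248, columns 217–395), and the far path past the pivot at (500,268) is clear. I'll retreat and go round to the near side.

play_rows:
  series:
    - [-0.07,0,0,0,0,0]
    - [-0.15,0,0,0,0,0]
    - [-0.15,0,-0.17,0,0,0]
    - [-0.15,0,-0.35,0,0,0]
    - [-0.15,0,-0.4,0,0,0]

```text
time: 8.82
ee_pos: [528.2, -60.4, 109.1]
ee_rot: [[0.043, 0.999, 0.003], [0.999, -0.043, 0.0], [0.0, 0.003, -1.0]]
wrist_force: [-0.5, 0.9, 0.0]
grip_width: 42.7
finger_force: 0.0
```

play_rows:
  series:
    - [0.1,-0.1,0,0,0,0.025]
    - [0.2,-0.2,0,0,0,0.05]
    - [0.3,-0.3,0,0,0,0.075]
    - [0.4,-0.4,0,0,0,0.1]
    - [0.52,-0.44,0,0,0,0.125]

```text
time: 9.45
ee_pos: [442.9, 48.1, 107.0]
ee_rot: [[0.741, 0.672, -0.001], [0.672, -0.741, -0.0], [-0.001, -0.0, -1.0]]
wrist_force: [-0.4, -0.1, 0.9]
grip_width: 42.9
finger_force: 0.0
```

play_rows:
  series:
    - [0,0,0,0,0,0.025]
    - [0,0,0,0,0,0.05]
    - [0,0,0,0,0,0.075]
    - [0,0,0,0,0,0.1]
    - [0,0,0,0,0,0.125]

```text
time: 10.07
ee_pos: [443.8, 47.6, 106.9]
ee_rot: [[0.999, -0.048, -0.0], [-0.048, -0.999, -0.001], [-0.0, 0.001, -1.0]]
wrist_force: [-0.2, -0.1, -0.9]
grip_width: 42.9
finger_force: 0.0
```

Run:
```python
from h import *
p=np.load('pan.npy');s=monitor.read_state();print(topan(p,s['ee_pos']),s['ee_pos'],s['q'].round(1),s['ee_rot'].round(3)[0])
```

```text
[[-108.4845291    66.10169947]] [443.83261548  47.62585056 106.91943706] [-49.5  36.5  49.6 125.5 -46.4  38.7 -59.5] [ 0.999 -0.048 -0.   ]
```

play_rows:
  series:
    - [0,0,0.12,0,0,0]
    - [0,0,0.24,0,0,0]
    - [0,0,0.34,0,0,0]
    - [0,0,0.4,0,0,0]
    - [0,0,0.4,0,0,0]

```text
time: 10.7
ee_pos: [443.7, 47.7, 26.9]
ee_rot: [[0.999, -0.043, -0.001], [-0.043, -0.999, -0.0], [-0.001, 0.0, -1.0]]
wrist_force: [-0.2, 1.0, 0.1]
grip_width: 42.7
finger_force: 0.0
```

play_rows:
  series:
    - [0.04,0,0,0,0,0]
    - [0.08,0,0,0,0,0]
    - [0.11,0,0,0,0,0]
    - [0.14,0,0,0,0,0]
    - [0.16,0,0,0,0,0]

```text
time: 11.32
ee_pos: [476.2, 46.9, 27.3]
ee_rot: [[0.999, -0.042, -0.0], [-0.042, -0.999, -0.0], [-0.0, 0.0, -1.0]]
wrist_force: [-0.9, 0.3, 1.0]
grip_width: 42.8
finger_force: 0.4
```

play_rows:
  series:
    - [0.02,0,0,0,0,0]
    - [0.04,-0.002,0,0,0,0]
    - [0.06,-0.004,0,0,0,0]
    - [0.08,-0.004,0,0,0,0]
    - [0.1,-0.006,0,0,0,0]

```text
time: 11.95
ee_pos: [496.2, 47.2, 27.3]
ee_rot: [[0.999, -0.042, -0.0], [-0.042, -0.999, -0.0], [-0.0, 0.0, -1.0]]
wrist_force: [-1.7, -0.5, -0.9]
grip_width: 42.7
finger_force: 0.4
```

play_rows:
  series:
    - [0.02,0,0,0,0,0]
    - [0.04,-0.002,0,0,0,0]
    - [0.06,-0.004,0,0,0,0]
    - [0.08,-0.004,0,0,0,0]
    - [0.1,-0.006,0,0,0,0]

```text
time: 12.58
ee_pos: [516.2, 47.6, 27.3]
ee_rot: [[0.999, -0.042, -0.0], [-0.042, -0.999, -0.0], [-0.0, 0.0, -1.0]]
wrist_force: [-0.4, 0.1, 0.7]
grip_width: 42.8
finger_force: 0.5
```

Run:
```python
from h import *
p=np.load('pan.npy');s=monitor.read_state();print(topan(p,s['ee_pos']),s['wrist_force'])
d=get_image('wrist');cv2.imwrite('pics/w4.png',cv2.convertScaleAbs(d['color'][:,:,::-1],alpha=1.3))
```

```text
[[-36.14257922  69.18696777]] [-0.44915564  0.09138329  0.67075255]
```

View pics/w4.png

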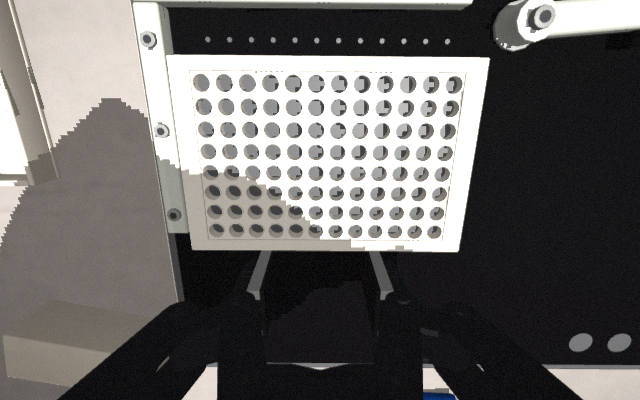

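The plate is flush with the left edge, with about 15 mm to go to the far edge and the pivot at (520,20) clear of its right side (488,60). Pushing on.

play_rows:
  series:
    - [0.012,0,0,0,0,0]
    - [0.024,-0.002,0,0,0,0]
    - [0.036,-0.004,0,0,0,0]
    - [0.046,-0.004,0,0,0,0]
    - [0.055,-0.004,0,0,0,0]

```text
time: 13.25
ee_pos: [527.2, 47.9, 27.3]
ee_rot: [[0.999, -0.042, 0.0], [-0.042, -0.999, -0.0], [0.0, 0.0, -1.0]]
wrist_force: [-1.4, -0.1, -0.6]
grip_width: 42.7
finger_force: 0.4
```

play_rows:
  series:
    - [0.004,0,0,0,0,0]
    - [0.008,0,0,0,0,0]
    - [0.012,0,0,0,0,0]
    - [0.016,0,0,0,0,0]
    - [0.018,0,0,0,0,0]

```text
time: 13.88
ee_pos: [530.7, 47.8, 27.3]
ee_rot: [[0.999, -0.042, 0.0], [-0.042, -0.999, -0.0], [0.0, 0.0, -1.0]]
wrist_force: [-1.4, -0.8, 0.4]
grip_width: 42.8
finger_force: 0.4
```

play_rows:
  series:
    - [0.004,0,0,0,0,0]
    - [0.008,0,0,0,0,0]
    - [0.012,0,0,0,0,0]
    - [0.014,0,0,0,0,0]
    - [0.015,0,0,0,0,0]

```text
time: 14.5
ee_pos: [533.6, 47.6, 27.3]
ee_rot: [[0.999, -0.042, -0.0], [-0.042, -0.999, 0.0], [-0.0, -0.0, -1.0]]
wrist_force: [-0.9, -0.0, 0.6]
grip_width: 42.6
finger_force: 0.9
```

play_rows:
  series:
    - [0.004,0,0,0,0,0]
    - [0.007,0,0,0,0,0]
    - [0.01,0,0,0,0,0]
    - [0.01,0,0,0,0,0]

```text
time: 15.0
ee_pos: [533.8, 47.6, 27.1]
ee_rot: [[0.999, -0.043, -0.003], [-0.043, -0.999, 0.001], [-0.003, -0.001, -1.0]]
wrist_force: [-12.8, -0.6, 8.3]
grip_width: 42.8
finger_force: 6.6
```

The far edge is reached (12.8 N). I'll back off, lift and check.

play_rows:
  series:
    - [-0.05,0,0,0,0,0]
    - [-0.12,0,0,0,0,0]
    - [-0.15,0,-0.2,0,0,0]
    - [-0.15,0,-0.45,0,0,0]
    - [-0.15,0,-0.6,0,0,0]

```text
time: 15.62
ee_pos: [505.3, 48.9, 149.1]
ee_rot: [[0.999, -0.043, 0.001], [-0.043, -0.999, 0.001], [0.001, -0.001, -1.0]]
wrist_force: [0.5, 0.9, -0.6]
grip_width: 42.6
finger_force: 0.0
```

Run:
```python
from h import *
p=np.load('pan.npy');s=monitor.read_state();print(topan(p,s['ee_pos']),s['ee_pos'],s['ee_rot'].round(3)[0],s['wrist_force'])
d=get_image('wrist');cv2.imwrite('pics/w5.png',cv2.convertScaleAbs(d['color'][:,:,::-1],alpha=1.1))
import pickle;pickle.dump(d,open('w5.pkl','wb'))
```

```text
[[-47.09977589  70.06704145]] [505.33132958  48.93734883 149.14900662] [ 0.999 -0.043  0.001] [ 0.51083187  0.8728649  -0.61974955]
```

View pics/w5.png

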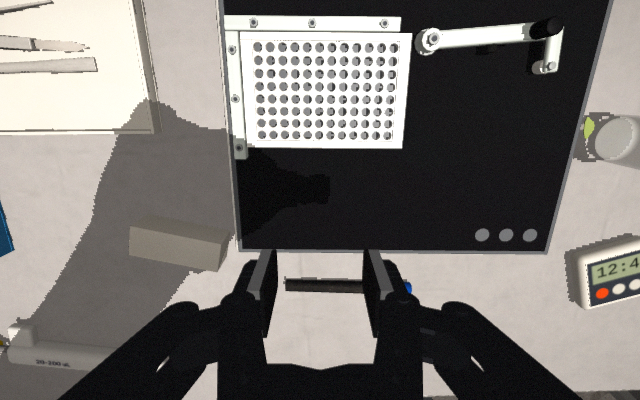

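The plate sits in the corner (top corners (244,31), (410,33), (403,148), (247,148)), touching both edges. The pivot is at (430,39), the post at (548,22). Next I'll plan the latch swing with the fingers shut, keeping the fingertip's face at 45° so it only follows the post.

Run:
```python
from h import *
import pickle
d=pickle.load(open('w5.pkl','rb'))
p=np.array([551.5,-22.8,np.radians(-2.5)]);np.save('pan.npy',p)
print('pivot',topan(p,unproj(d,[[430,39]],38)),'edge ends',topan(p,unproj(d,[[401,23],[240,158]],34)))
print('plate',topan(p,unproj(d,[[244,31],[410,33],[403,148],[247,148]],38)).round(1))
po=topan(p,unproj(d,[[548,22]],56))[0];print('post',po)
a=np.arctan2(-(po[1]+10.5),-(po[0]-69.5));print('latch',a)
s=monitor.read_state();R=s['ee_rot'];pos=s['ee_pos'];print(pos, topan(p,pos))
def F(a,g=0): return np.array([69.5-75*np.cos(a),-10.5-75*np.sin(a)])+np.array([1,-1])/2**.5*(17+g)
for a_,g in((a,14),(a,2),(1.4,0),(1.2,0),(1.0,0),(.8,0),(.6,0),(.4,0),(.2,0),(0,0)):
    w=T(p,[F(a_,g)])[0];print(round(a_,2),w.round(1))
```

```text
pivot [[69.5203595  -8.61806796]] edge ends [[ 80.50622775  12.16635176]
 [-17.88474767 136.0047279 ]]
plate [[ 74.7 124.9]
 [ 73.4   6.1]
 [ -8.9   4.3]
 [ -9.  128.8]]
post [ 76.97763991 -79.47355766]
latch 1.6787876951054783
[506.41056901  48.81617684 151.55368509] [[-48.1703696   69.58124075]]
1.68 [ 646.2 -134. ]
1.68 [ 638.1 -125.2]
1.4 [ 616.  -122.1]
1.2 [ 601.8 -117.5]
1.0 [ 588.7 -110.1]
0.8 [ 577.4 -100.3]
0.6 [568.3 -88.5]
0.4 [561.7 -75. ]
0.2 [557.9 -60.5]
0 [557.  -45.6]
```

play_rows:
  series:
    - [0.15,0.17,0,0,0,0.025]
    - [0.3,0.35,0,0,0,0.05]
    - [0.45,0.53,0,0,0,0.075]
    - [0.6,0.71,0,0,0,0.1]
    - [0.737,0.883,0,0,0,0.125]
  jaw: 1
  force: 30

```text
time: 16.3
ee_pos: [645.9, -134.8, 146.8]
ee_rot: [[0.673, -0.74, 0.0], [-0.74, -0.673, 0.001], [-0.0, -0.001, -1.0]]
wrist_force: [-0.3, 0.8, 0.6]
grip_width: -0.1
finger_force: 0.0
```

play_rows:
  series:
    - [0,0,0,0,0,0]
    - [0,0,0,0,0,0]

```text
time: 16.55
ee_pos: [644.8, -133.4, 146.8]
ee_rot: [[0.677, -0.736, -0.0], [-0.736, -0.677, 0.001], [-0.001, -0.0, -1.0]]
wrist_force: [0.5, 0.1, -0.0]
grip_width: 0.1
finger_force: 0.0
```

Run:
```python
from h import *
s=monitor.read_state();print(s['ee_pos'],s['q'].round(1),s['ee_rot'].round(3).tolist(),s['grip_width'])
```

```text
[ 644.83514475 -133.36850628  146.80356826] [-25.9  53.9  59.2  92.3 -50.5  64.2 -90.6] [[0.677, -0.736, -0.0], [-0.736, -0.677, 0.001], [-0.001, -0.0, -1.0]] 0.07194307078418047
```

play_rows:
  series:
    - [0,0,0.15,0,0,0]
    - [0,0,0.3,0,0,0]
    - [0,0,0.43,0,0,0]
    - [0,0,0.52,0,0,0]
    - [0,0,0.52,0,0,0]

```text
time: 17.18
ee_pos: [644.9, -133.5, 42.4]
ee_rot: [[0.677, -0.736, -0.001], [-0.736, -0.677, 0.0], [-0.001, 0.001, -1.0]]
wrist_force: [-0.4, -0.5, 0.5]
grip_width: 0.2
finger_force: 0.0
```

play_rows:
  series:
    - [-0.053,-0.003,0,0,0,0]
    - [-0.096,0.033,0,0,0,0]
    - [-0.139,0.068,0,0,0,0]
    - [-0.172,0.086,0,0,0,0]
    - [-0.204,0.105,0,0,0,0]

```text
time: 17.8
ee_pos: [602.0, -117.6, 43.4]
ee_rot: [[0.677, -0.736, 0.0], [-0.736, -0.677, 0.001], [-0.0, -0.001, -1.0]]
wrist_force: [0.3, -0.9, 0.4]
grip_width: -0.2
finger_force: 0.3
```

Run:
```python
from h import *
s=monitor.read_state();print(s['ee_pos'],s['wrist_force'])
a=cv2.convertScaleAbs(get_image('wrist')['color'][:,:,::-1],alpha=1.2)
t=get_image('scene')['color'][150:260,200:380,::-1]
t=cv2.convertScaleAbs(cv2.resize(t,(655,400),interpolation=cv2.INTER_CUBIC),alpha=1.4)
cv2.imwrite('pics/w6.png',cv2.resize(np.hstack([a,t]),None,fx=.6,fy=.6,interpolation=cv2.INTER_AREA))
```

```text
[ 601.96023472 -117.56126279   43.43568804] [ 0.28853834 -0.87420588  0.35739926]
```

View pics/w6.png

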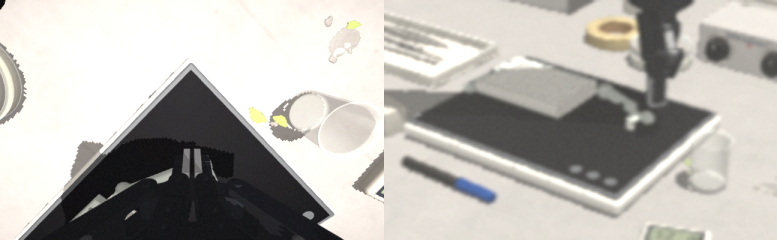

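The scene half shows the fingertip at (655,105) behind the latch post, with the arm swung part way (roller about (632,122)). I'll continue along the arc.

play_rows:
  series:
    - [-0.036,0.012,0,0,0,0]
    - [-0.072,0.023,0,0,0,0]
    - [-0.109,0.029,0,0,0,0]
    - [-0.146,0.032,0,0,0,0]

```text
time: 18.4
ee_pos: [577.4, -100.4, 43.3]
ee_rot: [[0.676, -0.736, -0.0], [-0.736, -0.676, 0.0], [-0.0, 0.0, -1.0]]
wrist_force: [0.4, -0.6, 0.4]
grip_width: -0.1
finger_force: 0.3
```

play_rows:
  series:
    - [-0.037,-0.002,0,0,0,0]
    - [-0.074,-0.007,0,0,0,0]
    - [-0.11,-0.016,0,0,0,0]
    - [-0.146,-0.028,0,0,0,0]

```text
time: 18.9
ee_pos: [562.1, -75.0, 43.3]
ee_rot: [[0.677, -0.736, 0.0], [-0.736, -0.677, 0.0], [0.0, -0.0, -1.0]]
wrist_force: [-0.6, -0.8, -0.2]
grip_width: 0.1
finger_force: 0.3
```

play_rows:
  series:
    - [-0.033,-0.015,0,0,0,0]
    - [-0.067,-0.035,0,0,0,0]
    - [-0.09,-0.05,0,0,0,0]
    - [-0.1,-0.06,0,0,0,0]

```text
time: 19.4
ee_pos: [557.6, -52.3, 43.3]
ee_rot: [[0.677, -0.736, -0.0], [-0.736, -0.677, 0.0], [-0.0, 0.0, -1.0]]
wrist_force: [1.1, -1.2, 0.8]
grip_width: -0.5
finger_force: 0.2
```

play_rows:
  series:
    - [-0.006,-0.005,0,0,0,0]
    - [-0.011,-0.01,0,0,0,0]
    - [-0.015,-0.014,0,0,0,0]
    - [-0.018,-0.017,0,0,0,0]
    - [-0.02,-0.018,0,0,0,0]

```text
time: 20.02
ee_pos: [557.6, -47.3, 43.3]
ee_rot: [[0.676, -0.736, 0.0], [-0.736, -0.676, -0.0], [0.0, -0.0, -1.0]]
wrist_force: [0.9, 0.2, -0.1]
grip_width: 0.1
finger_force: 0.5
```

play_rows:
  series:
    - [-0.002,-0.002,0,0,0,0]
    - [-0.004,-0.003,0,0,0,0]
    - [-0.006,-0.005,0,0,0,0]
    - [-0.008,-0.007,0,0,0,0]

```text
time: 20.52
ee_pos: [557.5, -45.1, 43.3]
ee_rot: [[0.677, -0.736, 0.0], [-0.736, -0.677, -0.0], [0.0, -0.0, -1.0]]
wrist_force: [1.0, -1.0, -0.8]
grip_width: 0.0
finger_force: 0.6
```

play_rows:
  series:
    - [-0.003,-0.003,0,0,0,0]
    - [-0.006,-0.005,0,0,0,0]
    - [-0.008,-0.008,0,0,0,0]
    - [-0.01,-0.01,0,0,0,0]

```text
time: 21.02
ee_pos: [557.6, -44.3, 43.5]
ee_rot: [[0.676, -0.737, 0.001], [-0.737, -0.676, -0.003], [0.003, 0.002, -1.0]]
wrist_force: [1.9, -14.0, -2.3]
grip_width: -0.2
finger_force: 5.3
```

play_rows:
  series:
    - [0.05,0.0,0,0,0,0]
    - [0.15,0,0,0,0,0]
    - [0.2,0,-0.2,0,0,0]
    - [0.2,0,-0.45,0,0,0]
    - [0.2,0,-0.65,0,0,0]

```text
time: 21.65
ee_pos: [584.7, -72.2, 175.1]
ee_rot: [[0.676, -0.737, 0.0], [-0.737, -0.676, 0.0], [0.0, -0.0, -1.0]]
wrist_force: [-0.3, -0.0, 0.2]
grip_width: 0.3
finger_force: 0.0
```

play_rows:
  series:
    - [0.1,0.1,-0.2,0,0,-0.025]
    - [0.1,0.2,-0.4,0,0,-0.05]
    - [0.0,0.2,-0.6,0,0,-0.075]
    - [-0.2,0.2,-0.7,0,0,-0.1]
    - [-0.3,0.2,-0.7,0,0,-0.125]

```text
time: 22.28
ee_pos: [514.1, -53.8, 314.5]
ee_rot: [[0.999, -0.037, 0.001], [-0.037, -0.999, 0.001], [0.001, -0.001, -1.0]]
wrist_force: [-0.3, 0.5, -0.3]
grip_width: -0.1
finger_force: 0.0
```

Run:
```python
from h import *
s=monitor.read_state();print(s['ee_pos'],s['wrist_force'])
d=get_image('wrist');p=np.load('pan.npy')
uv=proj(d,np.c_[T(p,[[69.5,-10.5],[-5.5,-10.5],[-16.5,14],[32.2,66.1]]),[37,56,36,38]]);print(uv.round())
u,v=uv[3].astype(int);c=d['color'][max(0,v-120):v+150,max(0,u-200):u+200,::-1];print('crop0',max(0,u-200),max(0,v-120))
c=cv2.convertScaleAbs(c,alpha=1.1)
cv2.imwrite('pics/w7.png',cv2.resize(c,None,fx=2,fy=2,interpolation=cv2.INTER_CUBIC)[:600,:800])
```

```text
[514.12769999 -53.80584328 314.46863947] [-0.34882241  0.54135315 -0.2613739 ]
[[304.  73.]
 [303. 136.]
 [286. 143.]
 [243. 104.]]
crop0 43 0
```

View pics/w7.png

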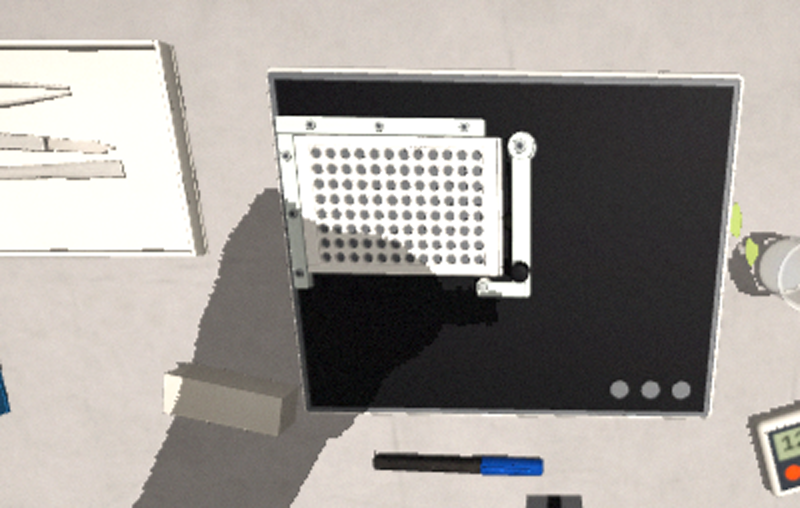

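The latch is shut: its arm is parallel to the panel side (pivot (521,146), post (519,271)), and the roller at (486,287) sits behind the plate's near right corner. The plate is square against both edges, and everything else on the bench is where it was. Handing in.

```bash
python3 -c "
from cell import ticket;print(ticket.hand_in())"
```

```text
the job is handed in; nothing more can be done
None
```

The job is handed in: the plate sits square against both metal edges, the latch is shut against its stop with its roller holding the plate in the corner, and nothing else was moved. It took about 22 s of the 64 s allowed.

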